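Clamp a heat sink with the star wheel

ROBOT

A 7-joint arm with a two-finger parallel gripper is mounted at the origin on the work surface. World frame = base frame: x ahead of the robot, y to its left, z up, the work surface at z = 0. Lengths are in mm, angles in rad, forces in N, time in s.
With the tool pointing down it reaches from about 400 to 875 mm from the base axis. Payload 4.4 kg.
Tool frame: the origin (TCP) lies at the very end of the fingers, on their centre line; the grasp point (between the pads) lies 19 mm behind it (ctrl.grip_depth is the distance from the TCP to the grasp point, in mm); z points along the fingers, x is the direction in which the jaws open and shut, and the axes are right-handed (so a half turn about z gives the same grasp; the last joint's range is limited). The gripper opens to 85 mm and grips with 20 to 120 N. Pads are 22 mm wide; open, the fingers measure 114 mm over their backs; the gripper's body (76 mm by 85 mm) begins 54 mm behind the grasp point. The pads swing forward as they close: fully open they stand 13 mm farther back than shut.
Start: joints at [-1.39, 0.628, 0.038, 1.517, -0.027, 0.996, -0.02], TCP at [158.771, 630.325, 231.313] pointing down, gripper open.
Joint ranges: [-3.06, 3.06], [-0.37, 2.12], [-1.25, 1.32], [0.18, 2.47], [-1.1, 4.24], [0.23, 1.98], [-2.94, 2.94]. Speed limits (rad/s): [2.57, 2.57, 3.14, 3.14, 3.14, 3.14, 3.14].

INTERFACE

Orientations are given as [roll, pitch, yaw] about the fixed x, y, z axes, in that order (R = Rz(yaw) Ry(pitch) Rx(roll)).
In Python, from cell import ctrl gives the robot as it stands.
- The arm moves only by the shell command python3 -m creep 'ROWS'. ROWS is JSON, a list of rows, each an object with "hand": the opening, from 0 (shut) to 1 (fully open); "travel": the shift along the tool's x, y, z in cm, a list of three; "angular": the turn, a rotation vector about the tool's x, y, z in degrees, a list of three. In form: [{"hand": hand, "travel": [tx, ty, tz], "angular": [rx, ry, rz]}, ...]. A call has 1 to 20 rows; each row is the pose to reach, as a shift and turn from the pose measured when the call began, along the tool's axes at that moment; what a row does not reach only later rows make up. A row lasts 1/10 s, in which the tool goes at most 50 mm and 8.59 degrees, less where a joint would pass 70% of its speed; a pose out of reach is approached as far as the arm can. A call with a gripper value outside its range is refused whole. The fingers move at their own pace and stop on an object; the grip force is fixed at half the most. Time passes only in rows, so rows that repeat a pose let the fingers close. It gives the time, the measured TCP pose, the force and the opening at its end, in the units of the state.
- ctrl.read_state(): the state, without advancing time (a new reading comes with each control period).
- ctrl.get_image(name): name is "scene" or "top" or "wrist"; returns a dict with "frame" (400x640x3 uint8, red, green, blue), "fx", "fy", "cx", "cy" (pixels), "origin" and "orientation" of the camera in the world. Camera axes: x right, y down, z forward; pixel columns grow to the right and rows downward; lengths in mm; the calibration is good to about 2 mm. A picture is of the moment at which its call begins. There is no depth.
- ctrl.finish_job(): hands the job in, once; it reports no verdict.
Trained networks look in the newest picture that a camera, given by its name, has taken for a name from the list of things; names that differ only in an ending like _2 or _b are one class to them, and where a whole thing is asked for, a point or a joint stands for the part that bears it (a point fixed in the world has none). Each returns a list of dicts, best first, with "confidence" (0 to 1); they miss things now and then, are a little off and sometimes report something else, mostly with a low value. They report only what shows in the picture. A call takes as long as a camera call. They do not tell look-alikes from the thing itself.
- ctrl.regions_of(camera, thing): "region" (400x640 bool, what is visible of it).
- ctrl.spot_point(camera, thing): "at" ([x, y, z] in mm, in world coordinates, good to about 4 mm: a listed point, or the origin of a listed thing).
The state is a dict: "clock": time; "qpos": joint angles; "qd": joint speeds; "tau": joint torques, N m; "eef_pos": TCP position; "tool_rot": TCP orientation; "force": force on the tool from outside, world axes, zero at the start; "torque": the same for the moment, N m; "width": finger opening in mm.
Only numpy, scipy, OpenCV 4.12 (cv2) and the standard library are available. Lean on these libraries where they do the work, as an engineer would, in place of code of your own. Each camera call takes 0.05 s, during which the arm holds its last target. There are 200 camera calls.

TASK

Take the finned heat sink from the mat and set it down gently on the bed of the holder, in the middle between the jaw and the stop with its long side pointing from jaw to stop. Then wind the jaw in clockwise by pushing one spoke of the star wheel after another, until you feel the wheel stiffen and the heat sink is firmly held against the stop; stop there, as too tight ruins the fins, and let go. Work the jaw by the wheel only, push the spokes gently, and leave the other things alone.

Things in the scene. Friction and masses are not known exactly. Their poses are not given: they have to be found in the camera images.
- sink_center (a point): Finned aluminium heat sink, copper foot: loose solid block 40 mm (own x) by 50 mm (own y, along the fins) by 30 mm tall, about 160 g, standing on the blue repair mat (3 mm thick) among other parts. This point is its middle, half-way up. Grip it across the 40 mm. Its two ends are alike, and so are its two sides.
- holder: Fixed clamping holder. Origin on the table under its middle, z up. Along its own y: star wheel (axis at y = -130 mm), grey hood over the drive (y -117 to -20), bed (y -20 to 155) with the moving jaw and at its +y end a fixed stop (70 mm wide, 32 mm tall above the bed). The stop was set by hand and is not measured: its rubber face, square to y, lies anywhere from y = 115 to 125.
- bed_mid (a point): Point on top of the holder's bed (flat steel, 100 mm wide in the holder's x, 30 mm above the table), at holder x = 0, y = 70 mm. The heat sink belongs on the bed's middle line (x = 0) between jaw and stop, its 50 mm length along the holder's y. At least 85 mm are free between jaw and stop at the start.
- jaw: Moving jaw, aluminium with a sprung rubber face (gives about 1 mm per 15 N), 60 mm wide, 22 mm thick, 32 to 63 mm above the table. Origin at table level under the middle of the unpressed rubber face, which looks to the holder's +y. It slides along the holder's y only, driven by the star wheel: 14 mm per radian towards the stop.
- hub (a point): Star wheel, vertical axis: five round steel spokes 72 degrees apart, 12 mm thick, middle line 55 mm above the table, out to red balls (22 mm, centred 87 mm from the axis). Point on the axis at spoke height; it turns with the wheel and one spoke points along its own -y. Hub 42 mm across, cap 83 mm high. Below the open spokes: bare table, and a post 38 mm across on the axis.
- hood_edge (a point): Middle of the hood's edge, 13 mm from the wheel's axis, 80 mm high. The hood (200 mm wide in the holder's x, bolt heads to 83 mm) covers the wheel's part towards the holder's +y; spokes pass under it. Only the half on the holder's -y side is open from above: no spoke can be pushed all the way, so take the next as each nears the hood.
- star (a joint): Turn of the star wheel, rad, 0 to 6.2, starts at 0.6 to 1.7; at 0 one spoke points along the holder's -y; grows clockwise seen from above, which drives the jaw towards the stop. A friction brake holds it wherever it is left: running free it takes about 0.45 N m, that is 7 N pushed square to a spoke 65 mm from the axis.
- jaw_top (a point): Middle of the jaw's top, 63 mm high, 10 mm behind the rubber face. Once the jaw bears on the heat sink and this on the stop, turning gets heavier: each 10 N of clamping adds 0.14 N m, about 2 N more push 65 mm from the axis. Well clamped: a push 2.5 to 5 N above running free there (the brake then keeps it). 9 N above (45 N of clamping) ruins the fins.
- brick: Bystander: small black power brick, 45 x 85 x 28 mm. Origin at its underside's middle. To be left alone.
- paste: Bystander: jar of thermal paste with a blue cap, 48 mm across, 45 mm tall. Origin at its underside's middle. To be left alone.
- driver: Bystander: orange screwdriver, 170 mm. Origin at its underside, near its middle. To be left alone.
- brush: Bystander: cleaning brush. Origin at its underside, near its middle. To be left alone.
- screws: Bystander: clear jar of screws, 56 mm across, 70 mm tall. Origin at its underside's middle. To be left alone.
- mouse: Bystander: grey computer mouse, 100 x 58 x 26 mm. Origin at its underside's middle. To be left alone.
Mind the look-alikes: they are no part of the job. Leave any pink look-alike of the part that bears sink_center alone.

How it is judged:
By the outcome, as a careful person would: the job done as asked, in the order asked, and still so for the second after the job is handed in, with the robot touching nothing.
It also fails if it takes over 69 s, if anything falls off the work surface, if the arm or the gripper's body presses on something with over 40 N, if the wrist force passes 120 N, or if a joint passes its speed limit or range.

## Working session

There is one attempt and no reset: what is moved stays moved. The work goes in short steps, Python scripts to look and compute and a shell command to move; the robot and the scene stay as the last step left them, time stands still between calls to the robot, and variables do not carry over. Pictures are saved under pics/ and viewed, about 8 in all and at most 12, crops included, and the job is handed in when it is done.

```bash
ls; mkdir -p pics; cat > h.py <<'E'
import numpy as np, cv2
from cell import ctrl
from scipy.spatial.transform import Rotation as R
def shot(n,name,crop=None,s=1):
    d=ctrl.get_image(n); f=d["frame"][:,:,::-1]
    if crop: f=f[crop[1]:crop[3],crop[0]:crop[2]]
    if s!=1: f=cv2.resize(f,None,fx=s,fy=s,interpolation=cv2.INTER_CUBIC)
    cv2.imwrite("pics/"+name,f); return d
def Rc(d):
    o=np.array(d["orientation"]); return o if o.shape==(3,3) else R.from_euler("xyz",o).as_matrix()
def proj(d,p):
    q=Rc(d).T@(np.array(p,float)-d["origin"]); return [d["fx"]*q[0]/q[2]+d["cx"],d["fy"]*q[1]/q[2]+d["cy"]]
def back(d,u,v,z):
    r=Rc(d)@np.array([(u-d["cx"])/d["fx"],(v-d["cy"])/d["fy"],1]); o=np.array(d["origin"]); return o+r*(z-o[2])/r[2]
def totool(dp,st=None):
    st=st or ctrl.read_state(); return R.from_euler("xyz",st["tool_rot"]).as_matrix().T@np.array(dp)
E
python3 - <<'E'
from h import *
np.set_printoptions(precision=1,suppress=True)
d=shot("top","top1.png"); print(d["origin"],d["orientation"],d["fx"])
e=shot("scene","sc1.png"); print(e["origin"],e["orientation"],e["fx"])
for c in("top","scene"):
  for t in("sink_center","holder","bed_mid","jaw","hub","hood_edge","jaw_top","brick","paste","driver","brush","screws","mouse"):
    print(c,t,[(np.round(x["at"],1).tolist(),round(x["confidence"],2)) for x in ctrl.spot_point(c,t)])
s=ctrl.read_state();print(s)
E
```

```text
pics
[390.4   2.1 977.1] [-3.   0.  -1.6] 374.3579749887757
[1043.3  -48.   980.9] [-2.6 -0.   1.5] 416.4153674799214
top sink_center [([426.3, 282.7, 15.4], 0.77), ([351.7, 131.8, 14.0], 0.64), ([285.6, 248.2, 13.8], 0.63)]
top holder [([515.7, -10.5, -0.4], 0.87), ([520.8, -0.3, 65.6], 0.7)]
top bed_mid []
top jaw [([513.5, 7.1, 3.4], 0.72)]
top hub [([524.3, -139.8, 58.4], 0.76)]
top hood_edge [([529.3, -127.2, 79.4], 0.76), ([512.0, 7.5, 2.7], 0.38)]
top jaw_top [([516.8, -2.3, 66.4], 0.75), ([526.9, -139.0, 59.5], 0.74)]
top brick [([570.6, 280.1, 1.9], 0.79)]
top paste [([499.3, 410.2, 2.6], 0.68), ([764.8, 62.3, 1.6], 0.66), ([734.4, 299.2, -2.1], 0.47)]
top driver [([732.8, 298.8, -2.7], 0.6)]
top brush [([765.5, 60.5, 0.1], 0.72), ([569.0, 281.2, 1.1], 0.32)]
top screws [([671.2, -393.6, 3.2], 0.77)]
top mouse [([347.7, -439.6, 1.7], 0.76)]
scene sink_center [([352.2, 129.3, 12.6], 0.71), ([425.7, 278.6, 18.3], 0.66), ([288.3, 250.1, 16.1], 0.65)]
scene holder [([517.3, -9.3, -2.5], 0.9), ([533.0, -138.9, 58.8], 0.73)]
scene bed_mid [([516.9, 60.5, 30.4], 0.61)]
scene jaw [([516.4, 60.7, 29.8], 0.67)]
scene hub [([528.8, -137.7, 54.4], 0.67)]
scene hood_edge [([530.4, -126.4, 78.7], 0.83), ([764.3, 58.8, -3.3], 0.17)]
scene jaw_top []
scene brick [([570.5, 280.5, 2.2], 0.92), ([531.6, -138.4, 55.4], 0.4)]
scene paste []
scene driver [([730.4, 304.2, 3.5], 0.83)]
scene brush [([763.2, 56.5, -1.6], 0.57)]
scene screws [([668.2, -398.5, 1.9], 0.72)]
scene mouse [([347.3, -436.4, -1.6], 0.92)]
{'clock': 1.4, 'qpos': array([-1.4,  0.6,  0. ,  1.5, -0. ,  1. , -0. ]), 'qd': array([ 0., -0.,  0.,  0.,  0.,  0.,  0.]), 'tau': array([  0. , -56.3,   1.2, -19.4,   0. ,   0. ,  -0. ]), 'eef_pos': array([158.8, 630.3, 231.3]), 'tool_rot': array([-3.1, -0. ,  1.3]), 'force': array([-0.2,  0.2,  0.2]), 'torque': array([-0., -0.,  0.]), 'width': 85.0528210295295}
```

View images.

View pics/top1.png

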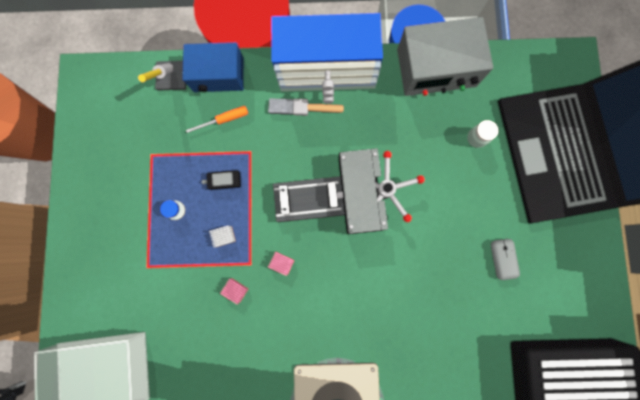

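View pics/sc1.png

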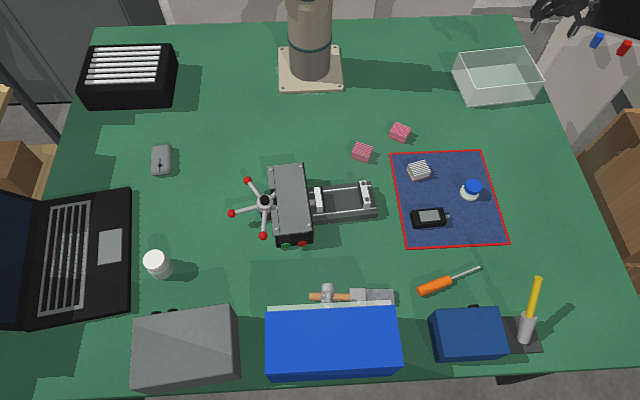

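```bash
python3 - <<'E'
from h import *
t=cv2.imread("pics/top1.png");s=cv2.imread("pics/sc1.png")
z=lambda f,x0,y0,x1,y1,k:cv2.resize(f[y0:y1,x0:x1],None,fx=k,fy=k,interpolation=cv2.INTER_CUBIC)
a=z(t,265,140,425,240,5)[:, :800]
b=np.hstack([z(t,197,220,247,255,8)[:, :400],z(s,395,152,445,187,8)])
cv2.imwrite("pics/comp.png",np.vstack([cv2.resize(a,(640,400)),cv2.resize(b,(640,224))])[:600])
E
```

```text
(no output)
```

View pics/comp.png

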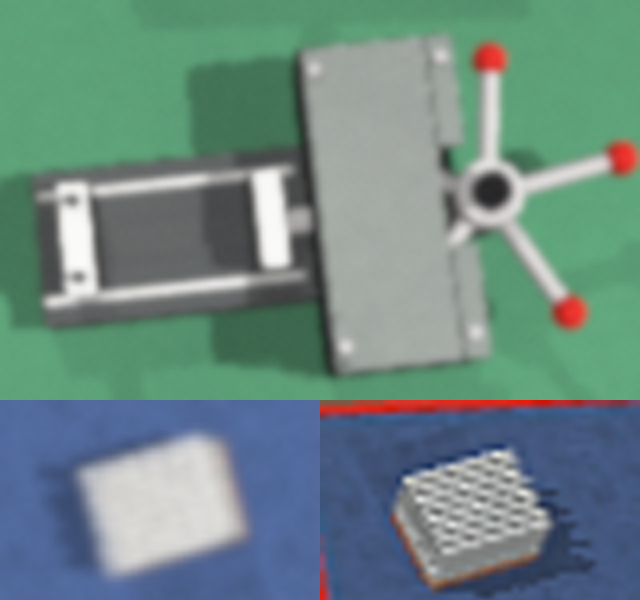

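```bash
cat >> h.py <<'E'
TOP=dict(zip(("origin","orientation","fx","fy","cx","cy"),(0,)*6))
E
python3 - <<'E'
from h import *
np.set_printoptions(precision=3,suppress=True)
d=ctrl.get_image("top"); print({k:d[k] for k in d if k!="frame"})
f=lambda u,v,z:back(d,265+u/4,140+v/4,z)[:2]
hub=f(490,190,83); print("hub",hub)
for p in((490,58),(622,157),(570,312)):
    q=f(*p,57)-hub; print("ball",q,np.hypot(*q),np.degrees(np.arctan2(q[1],q[0])))
for n,p,z in(("boltTL",(315,68),83),("boltBL",(346,346),83),("boltTR",(442,54),83),("boltBR",(476,332),83),("jawA",(262,170),63),("jawB",(273,268),63),("jawfaceA",(251,174),63),("jawfaceB",(262,270),63),("stopT",(62,183),62),("stopfT",(86,182),62),("stopfB",(97,294),62),("stopscrA",(71,200),62),("stopscrB",(79,277),62)):
    print(n,f(*p,z))
m=cv2.inRange(cv2.cvtColor(d["frame"],cv2.COLOR_RGB2HSV),(0,0,140),(180,70,255))
m[:, :200]=0;m[:,245:]=0;m[:220]=0;m[255:]=0
c=np.argwhere(m>0)[:,::-1].astype(float)
w=np.array([back(d,u,v,30)[:2] for u,v in c]).astype(np.float32); print(len(w),cv2.minAreaRect(w),cv2.minAreaRect(c.astype(np.float32)))
E
```

```text
{'fx': 374.3579749887757, 'fy': 374.3579749887757, 'cx': 327.05511224350704, 'cy': 196.7739464590893, 'origin': array([390.352,   2.136, 977.132]), 'orientation': array([-3.009,  0.011, -1.599])}
hub [ 528.478 -137.638]
ball [87.887 -8.183] 88.26722243773047 -5.319624163952231
ball [ 22.36  -87.024] 89.85113467252327 -75.58996969712678
ball [-73.158 -49.345] 88.24415654293385 -146.00060626121558
boltTL [606.983 -34.677]
boltBL [437.03  -47.431]
boltTR [ 613.373 -112.501]
boltBR [ 443.162 -125.112]
jawA [548.242  -0.55 ]
jawB [487.09   -5.532]
jawfaceA [545.934   6.327]
jawfaceB [486.052   1.25 ]
stopT [543.92  123.609]
stopfT [544.107 108.71 ]
stopfB [474.284 102.882]
stopscrA [533.096 118.152]
stopscrB [485.082 113.805]
450 ((425.84246826171875, 276.775634765625), (47.79874038696289, 60.96866989135742), 14.340642929077148) ((222.14151000976562, 235.7452850341797), (18.818395614624023, 24.58753776550293), 74.05460357666016)
```

```bash
cat >> h.py <<'E'
def plan(p,yaw_deg,st=None):
    st=st or ctrl.read_state(); A=R.from_euler("xyz",st["tool_rot"])
    T=R.from_euler("xyz",[np.pi,0,np.radians(yaw_deg)])
    t=A.inv().apply(np.array(p)-st["eef_pos"])/10; w=np.degrees((A.inv()*T).as_rotvec())
    return np.round(t,2).tolist(),np.round(w,1).tolist()
E
python3 - <<'E'
from h import *
s=ctrl.read_state();print(s["tool_rot"],s["clock"],plan((426,280,170),15),plan((426,280,170),-165))
E
```

```text
[-3.14155560e+00 -1.49694164e-05  1.32388163e+00] 1.45 ([-27.44, 34.47, 6.13], [-0.0, 0.0, 60.9]) ([-27.44, 34.47, 6.13], [-0.0, -0.0, -119.1])
```

```bash
python3 -m creep '[{"hand":1,"travel":[-27.4,34.5,6.1],"angular":[0,0,60.9]},{"hand":1,"travel":[-27.4,34.5,6.1],"angular":[0,0,60.9]},{"hand":1,"travel":[-27.4,34.5,6.1],"angular":[0,0,60.9]},{"hand":1,"travel":[-27.4,34.5,6.1],"angular":[0,0,60.9]},{"hand":1,"travel":[-27.4,34.5,6.1],"angular":[0,0,60.9]},{"hand":1,"travel":[-27.4,34.5,6.1],"angular":[0,0,60.9]},{"hand":1,"travel":[-27.4,34.5,6.1],"angular":[0,0,60.9]},{"hand":1,"travel":[-27.4,34.5,6.1],"angular":[0,0,60.9]},{"hand":1,"travel":[-27.4,34.5,6.1],"angular":[0,0,60.9]},{"hand":1,"travel":[-27.4,34.5,6.1],"angular":[0,0,60.9]},{"hand":1,"travel":[-27.4,34.5,6.1],"angular":[0,0,60.9]},{"hand":1,"travel":[-27.4,34.5,6.1],"angular":[0,0,60.9]},{"hand":1,"travel":[-27.4,34.5,6.1],"angular":[0,0,60.9]}]'
python3 - <<'E'
from h import *
d=shot("wrist","w1.png");print({k:d[k] for k in d if k!="frame"})
print(ctrl.spot_point("wrist","sink_center"))
x=ctrl.regions_of("wrist","sink_center")
for r in x[:2]:
    c=np.argwhere(r["region"])[:,::-1].astype(np.float32);print(r["confidence"],len(c),c.min(0),c.max(0))
    w=np.array([back(d,u,v,33)[:2] for u,v in c],np.float32);print(cv2.minAreaRect(w))
print(ctrl.read_state()["eef_pos"])
E
```

```text
clock: 2.75
eef_pos: [425.4, 282.0, 170.4]
tool_rot: [-3.141, 0.0, 0.264]
force: [-0.4, 1.7, -0.4]
width: 85.5
{'fx': 333.0147053076153, 'fy': 333.0147053076153, 'cx': 321.1931795301874, 'cy': 200.58421495603545, 'origin': array([407.09785328, 346.11752934, 312.88309583]), 'orientation': array([2.87318750e+00, 1.31083948e-04, 2.63761310e-01])}
[{'at': [429.0, 278.2, 21.2], 'confidence': 0.97}, {'at': [286.9, 248.0, 12.2], 'confidence': 0.84}, {'at': [352.6, 131.3, 11.4], 'confidence': 0.7}]
0.97 2530 [297. 159.] [343. 217.]
((423.23101806640625, 281.7689514160156), (39.862483978271484, 51.389713287353516), 15.113540649414062)
0.85 3223 [124. 145.] [205. 216.]
((292.770751953125, 254.02017211914062), (60.31298065185547, 41.95589065551758), 56.50712966918945)
[425.72922062 281.47395399 170.40292502]
```

View pics/w1.png

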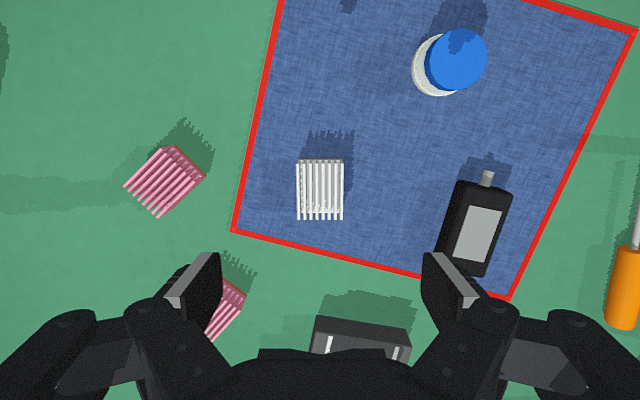

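```bash
python3 -m creep '[{"hand":1,"travel":[-0.14,0.07,4],"angular":[0,0,0]},{"hand":1,"travel":[-0.14,0.07,8],"angular":[0,0,0]},{"hand":1,"travel":[-0.14,0.07,12],"angular":[0,0,0]},{"hand":1,"travel":[-0.14,0.07,14],"angular":[0,0,0]},{"hand":1,"travel":[-0.14,0.07,15.4],"angular":[0,0,0]},{"hand":1,"travel":[-0.14,0.07,16.2],"angular":[0,0,0]},{"hand":1,"travel":[-0.14,0.07,16.2],"angular":[0,0,0]},{"hand":0.6,"travel":[-0.14,0.07,16.2],"angular":[0,0,0]},{"hand":0.3,"travel":[-0.14,0.07,16.2],"angular":[0,0,0]},{"hand":0.3,"travel":[-0.14,0.07,16.2],"angular":[0,0,0]},{"hand":0.3,"travel":[-0.14,0.07,16.2],"angular":[0,0,0]},{"hand":0.3,"travel":[-0.14,0.07,16.2],"angular":[0,0,0]},{"hand":0.3,"travel":[-0.14,0.07,16.2],"angular":[0,0,0]}]'
```

```text
clock: 4.2
eef_pos: [424.9, 280.9, 9.4]
tool_rot: [-3.14, -0.001, 0.263]
force: [-0.0, 0.4, 5.4]
width: 39.0
```

```bash
python3 -m creep '[{"hand":0.2,"travel":[0,0,-2],"angular":[0,0,0]},{"hand":0.2,"travel":[0,0,-6],"angular":[0,0,0]},{"hand":0.2,"travel":[0,0,-10],"angular":[0,0,0]},{"hand":0.2,"travel":[0,0,-12],"angular":[0,0,0]},{"hand":0.2,"travel":[0,0,-12],"angular":[0,0,0]}]'
python3 - <<'E'
from h import *
print(plan((513.4,55.3,110),4.3),ctrl.read_state()["eef_pos"])
E
```

```text
clock: 4.7
eef_pos: [426.5, 281.9, 132.4]
tool_rot: [-3.138, -0.007, 0.264]
force: [0.2, 0.3, -1.0]
width: 38.9
([2.47, 24.15, 2.17], [-0.2, -0.4, 10.8]) [426.45842603 281.87603213 132.41036721]
```

```bash
python3 -m creep '[{"hand":0.2,"travel":[0.4,4,0],"angular":[0,0,4]},{"hand":0.2,"travel":[0.9,8,0.5],"angular":[-0.1,-0.3,8]},{"hand":0.2,"travel":[1.3,12,1],"angular":[-0.2,-0.4,10.8]},{"hand":0.2,"travel":[1.8,16,1.5],"angular":[-0.2,-0.4,10.8]},{"hand":0.2,"travel":[2.2,20,2],"angular":[-0.2,-0.4,10.8]},{"hand":0.2,"travel":[2.4,22.5,2.2],"angular":[-0.2,-0.4,10.8]},{"hand":0.2,"travel":[2.47,24.1,2.2],"angular":[-0.2,-0.4,10.8]},{"hand":0.2,"travel":[2.47,24.1,2.2],"angular":[-0.2,-0.4,10.8]},{"hand":0.2,"travel":[2.47,24.1,2.2],"angular":[-0.2,-0.4,10.8]},{"hand":0.2,"travel":[2.47,24.1,2.2],"angular":[-0.2,-0.4,10.8]}]'
python3 - <<'E'
from h import *
print(ctrl.read_state()["eef_pos"])
d=shot("wrist","w2.png");print({k:d[k] for k in d if k!="frame"})
E
```

```text
clock: 5.7
eef_pos: [512.4, 57.3, 109.2]
tool_rot: [-3.14, 0.002, 0.077]
force: [-0.3, 1.4, -1.9]
width: 39.0
[512.38687331  57.34457292 109.21318531]
{'fx': 333.0147053076153, 'fy': 333.0147053076153, 'cx': 321.1931795301874, 'cy': 200.58421495603545, 'origin': array([506.61693691, 123.50090166, 251.75881766]), 'orientation': array([2.87393056e+00, 1.54565196e-03, 7.67581431e-02])}
```

View pics/w2.png

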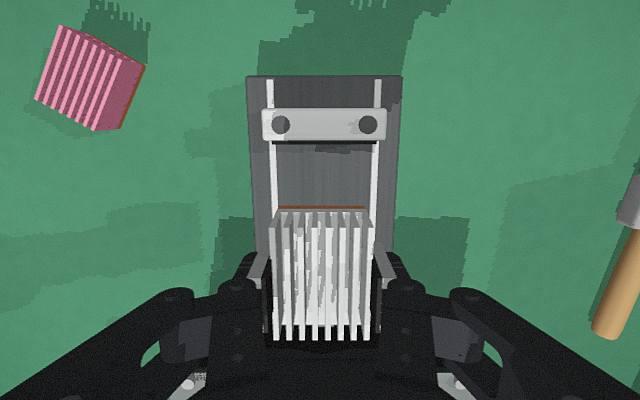

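```bash
python3 - <<'E'
from h import *
d={'fx':333.01,'fy':333.01,'cx':321.19,'cy':200.58,'origin':np.array([506.617,123.501,251.759]),'orientation':[2.87393,.0015457,.0767581]}
for n,p,z in(("stopTL",(263,138),62),("stopTR",(387,138),62),("bedendL",(246,77),30),("bedendR",(402,77),30),("bedfarL",(254,217),30),("bedfarR",(394,217),30),("sinkFL",(277,207),103),("sinkFR",(365,207),103),("sinkTL",(270,222),133),("sinkTR",(374,222),133),("sinkBL",(272,340),133),("sinkBR",(371,340),133)):
    w=back(d,*p,z)[:2]-np.array([518.2,-8.5]); c,s=np.cos(.0745),np.sin(.0745)
    print(n,np.round([c*w[0]+s*w[1],-s*w[0]+c*w[1]],1))
w=np.array([512.4,57.3])-[518.2,-8.5];print("tcp",c*w[0]+s*w[1],-s*w[0]+c*w[1])
E
```

```text
stopTL [-34.7 116.8]
stopTR [ 35. 117.]
bedendL [-49.3 151.9]
bedendR [ 48.5 152.1]
bedfarL [-49.   59.6]
bedfarR [49.  59.9]
sinkFL [-22.4  88.5]
sinkFR [18.5 88.7]
sinkTL [-21.1  91.5]
sinkTR [18.1 91.6]
sinkBL [-22.3  39.5]
sinkBR [19.1 39.6]
tcp -0.8863451067303254 66.04918161757779
```

```bash
python3 -m creep '[{"hand":0.2,"travel":[0.15,-0.1,2],"angular":[0,0,0]},{"hand":0.2,"travel":[0.15,-0.1,4],"angular":[0,0,0]},{"hand":0.2,"travel":[0.15,-0.1,5.5],"angular":[0,0,0]},{"hand":0.2,"travel":[0.15,-0.1,6.3],"angular":[0,0,0]},{"hand":0.2,"travel":[0.15,-0.1,6.7],"angular":[0,0,0]},{"hand":0.2,"travel":[0.15,-0.1,6.9],"angular":[0,0,0]},{"hand":0.2,"travel":[0.15,-0.1,6.9],"angular":[0,0,0]},{"hand":0.2,"travel":[0.15,-0.1,6.9],"angular":[0,0,0]}]'
```

```text
clock: 6.55
eef_pos: [514.3, 58.7, 40.9]
tool_rot: [-3.14, 0.0, 0.077]
force: [0.2, -0.0, -1.5]
width: 38.8
```

```bash
python3 -m creep '[{"hand":0.2,"travel":[0,0,0.12],"angular":[0,0,0]},{"hand":0.2,"travel":[0,0,0.24],"angular":[0,0,0]},{"hand":0.2,"travel":[0,0,0.36],"angular":[0,0,0]},{"hand":0.2,"travel":[0,0,0.42],"angular":[0,0,0]},{"hand":0.2,"travel":[0,0,0.42],"angular":[0,0,0]}]'
```

```text
clock: 7.05
eef_pos: [514.2, 58.7, 36.6]
tool_rot: [-3.14, 0.0, 0.077]
force: [0.1, -0.0, -2.0]
width: 38.8
```

```bash
python3 -m creep '[{"hand":0.2,"travel":[0,0,0.06],"angular":[0,0,0]},{"hand":0.2,"travel":[0,0,0.12],"angular":[0,0,0]},{"hand":0.2,"travel":[0,0,0.12],"angular":[0,0,0]}]'
```

```text
clock: 7.35
eef_pos: [514.3, 58.7, 36.4]
tool_rot: [-3.14, -0.0, 0.077]
force: [-3.3, 0.3, 9.3]
width: 38.9
```

```bash
python3 -m creep '[{"hand":0.2,"travel":[0,0,0.0],"angular":[0,0,0]},{"hand":0.55,"travel":[0,0,0],"angular":[0,0,0]},{"hand":0.7,"travel":[0,0,0],"angular":[0,0,0]},{"hand":0.8,"travel":[0,0,0],"angular":[0,0,0]},{"hand":0.8,"travel":[0,0,0],"angular":[0,0,0]},{"hand":0.8,"travel":[0,0,-1.5],"angular":[0,0,0]},{"hand":0.8,"travel":[0,0,-5],"angular":[0,0,0]},{"hand":0.8,"travel":[0,0,-9],"angular":[0,0,0]},{"hand":0.8,"travel":[0,0,-12],"angular":[0,0,0]},{"hand":0.8,"travel":[0,0,-12],"angular":[0,0,0]}]'
python3 - <<'E'
from h import *
np.set_printoptions(precision=3,suppress=True)
H=np.array([528.2,-138.0])
s=ctrl.read_state();print(s["eef_pos"],s["tool_rot"],s["force"],s["qpos"])
# pusher: r=65, tool y along clockwise tangent. spoke at world angle a ; pusher centre behind
for a in (-50,-45,-40):
    t=np.radians(a); p=H+65*np.array([np.cos(t),np.sin(t)])
    # cw tangent = (sin a,-cos a); tool y (roll pi, yaw psi) = (sin psi,-cos psi) -> psi=a
    print(a,p,plan((*p,130),a))
d=shot("scene","sc2.png",(200,130,400,280),4); e=shot("top","top2.png"); print({k:d[k] for k in d if k!="frame"})
E
```

```text
clock: 8.35
eef_pos: [517.1, 58.6, 160.1]
tool_rot: [-3.139, -0.008, 0.077]
force: [-0.1, 0.3, 0.1]
width: 68.7
[517.066  58.586 160.133] [-3.139 -0.008  0.077] [-0.117  0.312  0.144] [-0.37   0.559  0.302  1.964 -0.268  0.649  0.18 ]
-50 [ 569.981 -187.793] ([3.35, 24.98, 2.98], [-0.4, -0.4, 54.4])
-45 [ 574.162 -183.962] ([3.8, 24.63, 2.98], [-0.3, -0.4, 49.4])
-40 [ 577.993 -179.781] ([4.21, 24.24, 2.98], [-0.3, -0.4, 44.4])
{'fx': 416.4153674799214, 'fy': 416.4153674799214, 'cx': 313.78728876672807, 'cy': 194.61314724956117, 'origin': array([1043.288,  -48.043,  980.932]), 'orientation': array([-2.618, -0.004,  1.516])}
```

View pics/sc2.png

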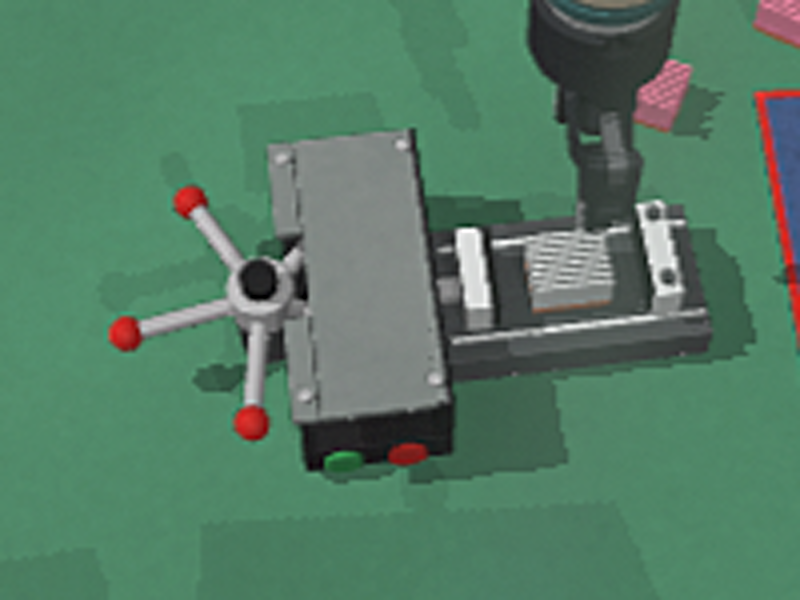

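```bash
cat >> h.py <<'E'
H=np.array([528.2,-138.0])
def pose(a,off=17,r=60,z=42):
    t=np.radians(a); p=H+r*np.array([np.cos(t),np.sin(t)])+off*np.array([-np.sin(t),np.cos(t)])
    return (*p,z),a+180
def tq(s=None):
    s=s or ctrl.read_state(); p=s["eef_pos"][:2]-H; f=s["force"]; a=np.radians(np.degrees(s["tool_rot"][2])-180)
    ft=f[0]*-np.sin(a)+f[1]*np.cos(a); fr=f[0]*np.cos(a)+f[1]*np.sin(a)
    u=np.array([np.cos(a),np.sin(a)]); v=np.array([-u[1],u[0]])
    print("clk",s["clock"],"pos",np.round(s["eef_pos"],1),"a",round(np.degrees(a)%360-360,1),"r,off",np.round([p@u,p@v],1),"Ft,Fr,Fz",np.round([ft,fr,f[2]],2),"Mz",np.round(s["torque"],3))
E
python3 - <<'E'
from h import *
p,y=pose(-75.6,35,z=130);print(p,plan(p,y))
E
```

```text
(np.float64(577.0218038693935), np.float64(-187.41084361694791), 130) ([4.33, 25.03, 2.63], [-0.0, -0.2, -100.0])
```

```bash
python3 -m creep '[{"hand":0.4,"travel":[1,3,0],"angular":[0,0,-8]},{"hand":0,"travel":[1.5,7,0],"angular":[0,0,-16]},{"hand":0,"travel":[2,11,0],"angular":[0,0,-25]},{"hand":0,"travel":[2.5,15,0],"angular":[0,0,-33]},{"hand":0,"travel":[3.5,19,0],"angular":[0,0,-42]},{"hand":0,"travel":[4.3,22,0.5],"angular":[0,0,-50]},{"hand":0,"travel":[4.3,25,1],"angular":[0,0,-59]},{"hand":0,"travel":[4.3,25,2],"angular":[0,0,-67]},{"hand":0,"travel":[4.3,25,2.6],"angular":[0,0,-76]},{"hand":0,"travel":[4.3,25,2.6],"angular":[0,0,-84]},{"hand":0,"travel":[4.3,25,2.6],"angular":[0,0,-93]},{"hand":0,"travel":[4.3,25,2.6],"angular":[0,0,-100]},{"hand":0,"travel":[4.3,25,2.6],"angular":[0,0,-100]},{"hand":0,"travel":[4.3,25,2.6],"angular":[0,0,-100]}]'
python3 - <<'E'
from h import *
tq(); p,y=pose(-75.6,35);print(plan(p,y),ctrl.read_state()["qpos"])
d=shot("wrist","w3.png");print(d["origin"],d["orientation"])
print([(np.round(x["at"],1),x["confidence"]) for x in ctrl.spot_point("wrist","hub")])
E
```

```text
clock: 9.85
eef_pos: [575.9, -186.9, 129.0]
tool_rot: [3.141, -0.004, 1.82]
force: [0.4, 0.4, -0.4]
width: 0.3
clk 9.85 pos [ 575.9 -186.9  129. ] a -75.7 r,off [59.2 34.2] Ft,Fr,Fz [ 0.44 -0.25 -0.42] Mz [-0.05   0.015  0.017]
([-0.11, 0.09, 8.7], [0.0, -0.2, -0.1]) [ 0.41193187  0.69736864 -0.22952409  1.73461833  0.21402026  0.73586768
  1.89440748]
[ 509.99666817 -204.79080434  271.38002228] [ 2.87227208 -0.003889    1.81934361]
[(array([ 531. , -135.7,   55. ]), 0.66)]
```

View pics/w3.png

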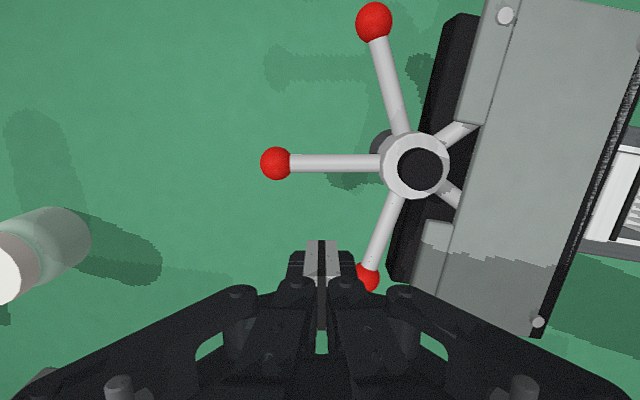

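```bash
python3 - <<'E'
from h import *
d={'fx':333.01,'fy':333.01,'cx':321.19,'cy':200.58,'origin':np.array([509.997,-204.791,271.38]),'orientation':[2.87227,-.003889,1.81934]}
h=back(d,421,169,83)[:2]; print(h)
for p in((374,22),(275,163),(367,280)):
    q=back(d,*p,57)[:2]-h; print(q,np.hypot(*q),np.degrees(np.arctan2(q[1],q[0])))
E
```

```text
[ 528.03840348 -140.49775965]
[-72.93650524 -45.65174773] 86.04542908520143 -147.95710508103792
[ 21.97424732 -84.12521235] 86.94779409818196 -75.36092825167246
[88.2089308 -2.6592003] 88.24900463126231 -1.7267505886095165
```

```bash
sed -i 's/H=np.array(\[528.2,-138.0\])/H=np.array([528.2,-139.0])/' h.py; python3 -m creep '[{"hand":0,"travel":[-0.18,0.05,3],"angular":[0,-0.2,0]},{"hand":0,"travel":[-0.18,0.05,6],"angular":[0,-0.2,0]},{"hand":0,"travel":[-0.18,0.05,8],"angular":[0,-0.2,0]},{"hand":0,"travel":[-0.18,0.05,8.7],"angular":[0,-0.2,0]},{"hand":0,"travel":[-0.18,0.05,8.7],"angular":[0,-0.2,0]},{"hand":0,"travel":[-0.18,-0.8,8.7],"angular":[0,-0.2,0]},{"hand":0,"travel":[-0.18,-1.2,8.7],"angular":[0,-0.2,0]},{"hand":0,"travel":[-0.18,-1.2,8.7],"angular":[0,-0.2,0]}]'
python3 - <<'E'
from h import *
tq(); s=ctrl.read_state()
for a in range(-80,-164,-4):
    p,y=pose(a); print(a,plan(p,y,s))
E
```

```text
clock: 10.75
eef_pos: [564.6, -192.3, 43.6]
tool_rot: [3.141, 0.002, 1.82]
force: [-1.1, 0.2, 0.8]
width: -0.2
clk 10.75 pos [ 564.6 -192.3   43.6] a -75.7 r,off [60.6 22.1] Ft,Fr,Fz [-0.99 -0.49  0.81] Mz [0.02 0.03 0.02]
-80 ([-0.05, -0.97, 0.16], [0.1, 0.1, 4.3])
-84 ([-0.12, -1.39, 0.16], [0.1, 0.1, 8.3])
-88 ([-0.17, -1.83, 0.16], [0.1, 0.1, 12.3])
-92 ([-0.18, -2.26, 0.16], [0.1, 0.1, 16.3])
-96 ([-0.16, -2.7, 0.15], [0.1, 0.1, 20.3])
-100 ([-0.11, -3.13, 0.15], [0.1, 0.1, 24.3])
-104 ([-0.03, -3.56, 0.15], [0.1, 0.1, 28.3])
-108 ([0.08, -3.98, 0.15], [0.1, 0.1, 32.3])
-112 ([0.21, -4.39, 0.15], [0.1, 0.1, 36.3])
-116 ([0.38, -4.8, 0.15], [0.1, 0.1, 40.3])
-120 ([0.57, -5.19, 0.15], [0.1, 0.1, 44.3])
-124 ([0.79, -5.56, 0.15], [0.1, 0.1, 48.3])
-128 ([1.04, -5.92, 0.15], [0.1, 0.1, 52.3])
-132 ([1.31, -6.26, 0.15], [0.1, 0.1, 56.3])
-136 ([1.61, -6.58, 0.15], [0.1, 0.0, 60.3])
-140 ([1.92, -6.88, 0.15], [0.1, 0.0, 64.3])
-144 ([2.26, -7.16, 0.15], [0.1, 0.0, 68.3])
-148 ([2.61, -7.41, 0.15], [0.1, 0.0, 72.3])
-152 ([2.98, -7.64, 0.14], [0.1, 0.0, 76.3])
-156 ([3.37, -7.84, 0.14], [0.1, 0.0, 80.3])
-160 ([3.77, -8.01, 0.14], [0.1, 0.0, 84.3])
```

```bash
python3 -m creep '[{"hand":0,"travel":[-0.03,-0.6,0.1],"angular":[0,0,2]},{"hand":0,"travel":[-0.05,-0.97,0.1],"angular":[0,0,4.3]},{"hand":0,"travel":[-0.12,-1.39,0.15],"angular":[0,0,8.3]},{"hand":0,"travel":[-0.17,-1.83,0.15],"angular":[0,0,12.3]},{"hand":0,"travel":[-0.18,-2.26,0.15],"angular":[0,0,16.3]},{"hand":0,"travel":[-0.16,-2.7,0.15],"angular":[0,0,20.3]},{"hand":0,"travel":[-0.11,-3.13,0.15],"angular":[0,0,24.3]},{"hand":0,"travel":[-0.03,-3.56,0.15],"angular":[0,0,28.3]},{"hand":0,"travel":[0.08,-3.98,0.15],"angular":[0,0,32.3]}]'
python3 - <<'E'
from h import *
tq(); s=ctrl.read_state()
for a in range(-112,-166,-4):
    p,y=pose(a); print(a,plan(p,y,s))
E
```

```text
clock: 11.65
eef_pos: [530.7, -202.4, 43.7]
tool_rot: [3.129, -0.0, 1.252]
force: [8.0, -0.6, -0.2]
width: 0.2
clk 11.65 pos [ 530.7 -202.4   43.7] a -108.3 r,off [59.4 22.2] Ft,Fr,Fz [ 7.77 -1.97 -0.18] Mz [-0.204 -1.53  -0.02 ]
-112 ([-0.16, -0.92, 0.15], [0.7, -0.0, 3.7])
-116 ([-0.23, -1.35, 0.15], [0.7, -0.1, 7.7])
-120 ([-0.28, -1.78, 0.14], [0.7, -0.1, 11.7])
-124 ([-0.3, -2.21, 0.14], [0.7, -0.1, 15.7])
-128 ([-0.28, -2.65, 0.13], [0.7, -0.1, 19.7])
-132 ([-0.24, -3.08, 0.13], [0.7, -0.2, 23.7])
-136 ([-0.16, -3.51, 0.12], [0.7, -0.2, 27.7])
-140 ([-0.06, -3.93, 0.12], [0.7, -0.2, 31.7])
-144 ([0.08, -4.35, 0.11], [0.7, -0.2, 35.7])
-148 ([0.24, -4.75, 0.11], [0.7, -0.3, 39.7])
-152 ([0.43, -5.14, 0.1], [0.7, -0.3, 43.7])
-156 ([0.65, -5.52, 0.1], [0.7, -0.3, 47.7])
-160 ([0.89, -5.88, 0.09], [0.7, -0.3, 51.7])
-164 ([1.16, -6.23, 0.09], [0.7, -0.3, 55.7])
```

```bash
python3 -m creep '[{"hand":0,"travel":[-0.16,-0.92,0.15],"angular":[0.7,0,3.7]},{"hand":0,"travel":[-0.23,-1.35,0.15],"angular":[0.7,0,7.7]},{"hand":0,"travel":[-0.28,-1.78,0.15],"angular":[0.7,-0.1,11.7]},{"hand":0,"travel":[-0.3,-2.21,0.15],"angular":[0.7,-0.1,15.7]},{"hand":0,"travel":[-0.28,-2.65,0.13],"angular":[0.7,-0.1,19.7]},{"hand":0,"travel":[-0.24,-3.08,0.13],"angular":[0.7,-0.2,23.7]},{"hand":0,"travel":[-0.16,-3.51,0.12],"angular":[0.7,-0.2,27.7]},{"hand":0,"travel":[-0.06,-3.93,0.12],"angular":[0.7,-0.2,31.7]},{"hand":0,"travel":[0.08,-4.35,0.11],"angular":[0.7,-0.2,35.7]},{"hand":0,"travel":[0.24,-4.75,0.11],"angular":[0.7,-0.3,39.7]},{"hand":0,"travel":[0.43,-5.14,0.1],"angular":[0.7,-0.3,43.7]},{"hand":0,"travel":[0.65,-5.52,0.1],"angular":[0.7,-0.3,47.7]},{"hand":0,"travel":[0.89,-5.88,0.1],"angular":[0.7,-0.3,51.7]},{"hand":0,"travel":[0.89,-5.88,0.1],"angular":[0.7,-0.3,51.7]}]'
python3 - <<'E'
from h import *
tq(); s=ctrl.read_state()
d=shot("top","top3.png",(265,140,425,240),4)
f=lambda u,v,z:back(d,u,v,z)
E
```

```text
clock: 13.05
eef_pos: [480.2, -178.6, 43.4]
tool_rot: [3.135, -0.004, 0.344]
force: [2.2, -4.4, 3.8]
width: 0.1
clk 13.05 pos [ 480.2 -178.6   43.4] a -160.3 r,off [58.6 21.1] Ft,Fr,Fz [ 4.84 -0.59  3.76] Mz [-1.003 -0.492  0.013]
```

View pics/top3.png

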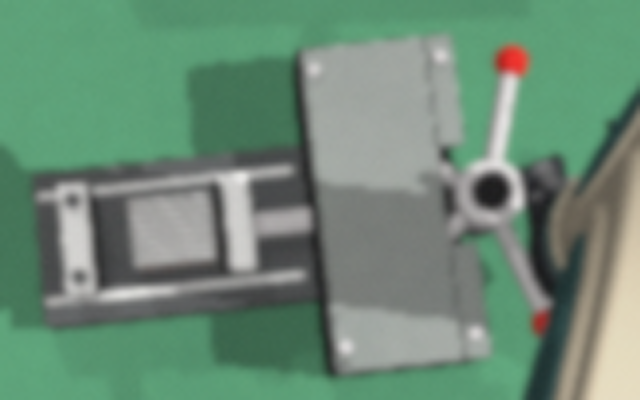

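```bash
python3 - <<'E'
from h import *
s=ctrl.read_state()
for z in(130,42):
    p,y=pose(-88,37,z=z); print(plan(p,y,s))
E
```

```text
([7.59, 4.79, -8.6], [0.5, 0.0, -72.2])
([7.55, 4.74, 0.2], [0.5, 0.0, -72.2])
```

```bash
python3 -m creep '[{"hand":0,"travel":[0,0.8,0],"angular":[0.5,0,0]},{"hand":0,"travel":[0,1.2,-2],"angular":[0.5,0,0]},{"hand":0,"travel":[0,1.5,-5],"angular":[0.5,0,-8]},{"hand":0,"travel":[1,2.5,-6],"angular":[0.5,0,-16]},{"hand":0,"travel":[2.5,3.8,-6],"angular":[0.5,0,-25]},{"hand":0,"travel":[4,4.8,-6],"angular":[0.5,0,-33]},{"hand":0,"travel":[5.5,4.8,-6],"angular":[0.5,0,-42]},{"hand":0,"travel":[7.5,4.75,-6],"angular":[0.5,0,-50]},{"hand":0,"travel":[7.55,4.75,-6],"angular":[0.5,0,-59]},{"hand":0,"travel":[7.55,4.75,-6],"angular":[0.5,0,-67]},{"hand":0,"travel":[7.55,4.75,-6],"angular":[0.5,0,-72.2]},{"hand":0,"travel":[7.55,4.75,-5],"angular":[0.5,0,-72.2]},{"hand":0,"travel":[7.55,4.75,-2.5],"angular":[0.5,0,-72.2]},{"hand":0,"travel":[7.55,4.75,-0.5],"angular":[0.5,0,-72.2]},{"hand":0,"travel":[7.55,4.75,0.2],"angular":[0.5,0,-72.2]},{"hand":0,"travel":[7.55,4.75,0.2],"angular":[0.5,0,-72.2]}]'
python3 - <<'E'
from h import *
tq(); s=ctrl.read_state()
for a in range(-88,-164,-4):
    p,y=pose(a); print(a,plan(p,y,s))
E
```

```text
clock: 14.7
eef_pos: [566.1, -197.7, 40.6]
tool_rot: [-3.138, -0.001, 1.604]
force: [-0.0, -0.6, -0.2]
width: 0.2
clk 14.7 pos [ 566.1 -197.7   40.6] a -88.1 r,off [60.  35.9] Ft,Fr,Fz [-0.07  0.56 -0.21] Mz [ 0.009  0.008 -0.019]
-88 ([0.0, -1.88, -0.14], [-0.2, -0.1, -0.1])
-92 ([-0.1, -2.3, -0.13], [-0.2, -0.0, 3.9])
-96 ([-0.18, -2.73, -0.13], [-0.2, -0.0, 7.9])
-100 ([-0.22, -3.16, -0.13], [-0.2, -0.0, 11.9])
-104 ([-0.24, -3.6, -0.13], [-0.2, -0.0, 15.9])
-108 ([-0.22, -4.03, -0.13], [-0.2, -0.0, 19.9])
-112 ([-0.18, -4.47, -0.13], [-0.2, -0.0, 23.9])
-116 ([-0.1, -4.89, -0.13], [-0.2, -0.0, 27.9])
-120 ([0.0, -5.32, -0.12], [-0.2, 0.0, 31.9])
-124 ([0.14, -5.73, -0.12], [-0.2, 0.0, 35.9])
-128 ([0.3, -6.13, -0.12], [-0.2, 0.0, 39.9])
-132 ([0.49, -6.53, -0.12], [-0.2, 0.0, 43.9])
-136 ([0.71, -6.9, -0.12], [-0.2, 0.0, 47.9])
-140 ([0.96, -7.26, -0.12], [-0.2, 0.0, 51.9])
-144 ([1.23, -7.6, -0.11], [-0.2, 0.0, 55.9])
-148 ([1.52, -7.93, -0.11], [-0.2, 0.1, 59.9])
-152 ([1.83, -8.23, -0.11], [-0.2, 0.1, 63.9])
-156 ([2.16, -8.51, -0.11], [-0.2, 0.1, 67.9])
-160 ([2.52, -8.76, -0.11], [-0.2, 0.1, 71.9])
```

```bash
python3 -m creep '[{"hand":0,"travel":[0,-1,-0.1],"angular":[0,0,0]},{"hand":0,"travel":[0,-1.5,-0.1],"angular":[0,0,0]},{"hand":0,"travel":[0,-1.88,-0.1],"angular":[0,0,0]},{"hand":0,"travel":[-0.1,-2.3,-0.1],"angular":[0,0,3.9]},{"hand":0,"travel":[-0.18,-2.73,-0.1],"angular":[0,0,7.9]},{"hand":0,"travel":[-0.22,-3.16,-0.1],"angular":[0,0,11.9]},{"hand":0,"travel":[-0.24,-3.6,-0.1],"angular":[0,0,15.9]},{"hand":0,"travel":[-0.22,-4.03,-0.1],"angular":[0,0,19.9]},{"hand":0,"travel":[-0.18,-4.47,-0.1],"angular":[0,0,23.9]},{"hand":0,"travel":[-0.1,-4.89,-0.1],"angular":[0,0,27.9]},{"hand":0,"travel":[0,-5.32,-0.1],"angular":[0,0,31.9]},{"hand":0,"travel":[0.14,-5.73,-0.1],"angular":[0,0,35.9]},{"hand":0,"travel":[0.3,-6.13,-0.1],"angular":[0,0,39.9]},{"hand":0,"travel":[0.49,-6.53,-0.1],"angular":[0,0,43.9]},{"hand":0,"travel":[0.71,-6.9,-0.1],"angular":[0,0,47.9]},{"hand":0,"travel":[0.96,-7.26,-0.1],"angular":[0,0,51.9]}]'
python3 - <<'E'
from h import *
tq(); s=ctrl.read_state()
for a in range(-140,-166,-4):
    p,y=pose(a); print(a,plan(p,y,s))
E
```

```text
clock: 16.3
eef_pos: [496.9, -193.4, 43.3]
tool_rot: [3.135, -0.002, 0.694]
force: [5.4, -4.7, -5.5]
width: 0.2
clk 16.3 pos [ 496.9 -193.4   43.3] a -140.3 r,off [58.9 21.8] Ft,Fr,Fz [ 7.03 -1.15 -5.47] Mz [-1.026 -1.213  0.017]
-140 ([-0.11, -0.45, 0.13], [0.4, -0.1, -0.3])
-144 ([-0.21, -0.88, 0.12], [0.4, -0.1, 3.7])
-148 ([-0.29, -1.3, 0.12], [0.4, -0.1, 7.7])
-152 ([-0.33, -1.74, 0.12], [0.4, -0.1, 11.7])
-156 ([-0.35, -2.17, 0.12], [0.4, -0.1, 15.7])
-160 ([-0.34, -2.61, 0.11], [0.4, -0.2, 19.7])
-164 ([-0.29, -3.04, 0.11], [0.4, -0.2, 23.7])
```

```bash
python3 -m creep '[{"hand":0,"travel":[-0.21,-0.88,0.1],"angular":[0.4,0,3.7]},{"hand":0,"travel":[-0.29,-1.3,0.1],"angular":[0.4,0,7.7]},{"hand":0,"travel":[-0.33,-1.74,0.1],"angular":[0.4,0,11.7]},{"hand":0,"travel":[-0.35,-2.17,0.1],"angular":[0.4,0,15.7]},{"hand":0,"travel":[-0.34,-2.61,0.1],"angular":[0.4,-0.2,19.7]},{"hand":0,"travel":[-0.29,-3.04,0.1],"angular":[0.4,-0.2,23.7]},{"hand":0,"travel":[-0.29,-3.04,0.1],"angular":[0.4,-0.2,23.7]}]'
python3 - <<'E'
from h import *
tq(); s=ctrl.read_state()
shot("top","top4.png",(265,140,425,240),4)
p,y=pose(-92,37); print(plan(p,y,s))
E
```

```text
clock: 17.0
eef_pos: [477.4, -174.7, 43.5]
tool_rot: [3.136, -0.004, 0.277]
force: [2.3, -5.2, -0.8]
width: 0.0
clk 17.0 pos [ 477.4 -174.7   43.5] a -164.2 r,off [58.7 20.5] Ft,Fr,Fz [ 5.58 -0.77 -0.85] Mz [-1.044 -0.602 -0.046]
([7.55, 4.79, 0.21], [0.4, 0.0, -72.2])
```

View pics/top4.png

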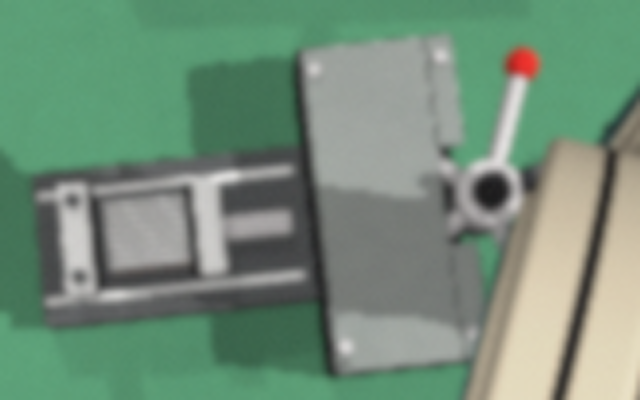

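```bash
python3 -m creep '[{"hand":0,"travel":[0,0.8,0],"angular":[0.4,0,0]},{"hand":0,"travel":[0,1.2,-2],"angular":[0.4,0,0]},{"hand":0,"travel":[0,1.5,-5],"angular":[0.4,0,-8]},{"hand":0,"travel":[1,2.5,-6],"angular":[0.4,0,-16]},{"hand":0,"travel":[2.5,3.8,-6],"angular":[0.4,0,-25]},{"hand":0,"travel":[4,4.8,-6],"angular":[0.4,0,-33]},{"hand":0,"travel":[5.5,4.8,-6],"angular":[0.4,0,-42]},{"hand":0,"travel":[7.5,4.8,-6],"angular":[0.4,0,-50]},{"hand":0,"travel":[7.55,4.8,-6],"angular":[0.4,0,-59]},{"hand":0,"travel":[7.55,4.8,-6],"angular":[0.4,0,-67]},{"hand":0,"travel":[7.55,4.8,-6],"angular":[0.4,0,-72.2]},{"hand":0,"travel":[7.55,4.8,-5],"angular":[0.4,0,-72.2]},{"hand":0,"travel":[7.55,4.8,-2.5],"angular":[0.4,0,-72.2]},{"hand":0,"travel":[7.55,4.8,-0.5],"angular":[0.4,0,-72.2]},{"hand":0,"travel":[7.55,4.8,0.1],"angular":[0.4,0,-72.2]},{"hand":0,"travel":[7.55,4.8,0.1],"angular":[0.4,0,-72.2]}]'
python3 - <<'E'
from h import *
tq(); s=ctrl.read_state()
for a,o in((-92,30),(-92,25),(-92,21),(-92,18.5),(-92,17),(-93,17),(-94,17),(-95,17),(-96,17),(-97,17),(-98,17)):
    p,y=pose(a,o); print(a,plan(p,y,s))
E
```

```text
clock: 18.65
eef_pos: [562.1, -200.2, 42.1]
tool_rot: [-3.139, -0.0, 1.536]
force: [-1.0, 0.1, 0.7]
width: -0.1
clk 18.65 pos [ 562.1 -200.2   42.1] a -92.0 r,off [60. 36.] Ft,Fr,Fz [-0.99 -0.09  0.72] Mz [-0.024 -0.047 -0.009]
-92 ([-0.0, -0.6, 0.01], [-0.1, -0.0, 0.0])
-92 ([-0.0, -1.1, 0.01], [-0.1, -0.0, 0.0])
-92 ([-0.0, -1.5, 0.01], [-0.1, -0.0, 0.0])
-92 ([-0.0, -1.75, 0.01], [-0.1, -0.0, 0.0])
-92 ([-0.0, -1.9, 0.01], [-0.1, -0.0, 0.0])
-93 ([-0.03, -2.01, 0.01], [-0.1, -0.0, 1.0])
-94 ([-0.06, -2.11, 0.01], [-0.1, -0.0, 2.0])
-95 ([-0.08, -2.22, 0.01], [-0.1, -0.0, 3.0])
-96 ([-0.1, -2.32, 0.01], [-0.1, -0.0, 4.0])
-97 ([-0.13, -2.43, 0.01], [-0.1, 0.0, 5.0])
-98 ([-0.14, -2.54, 0.01], [-0.1, 0.0, 6.0])
```

```bash
python3 -m creep '[{"hand":0,"travel":[0,-0.6,0],"angular":[0,0,0]},{"hand":0,"travel":[0,-1.1,0],"angular":[0,0,0]},{"hand":0,"travel":[0,-1.5,0],"angular":[0,0,0]},{"hand":0,"travel":[0,-1.75,0],"angular":[0,0,0]},{"hand":0,"travel":[0,-1.9,0],"angular":[0,0,0]},{"hand":0,"travel":[-0.03,-2.01,0],"angular":[0,0,1]},{"hand":0,"travel":[-0.06,-2.11,0],"angular":[0,0,2]},{"hand":0,"travel":[-0.08,-2.22,0],"angular":[0,0,3]},{"hand":0,"travel":[-0.1,-2.32,0],"angular":[0,0,4]},{"hand":0,"travel":[-0.13,-2.43,0],"angular":[0,0,5]},{"hand":0,"travel":[-0.14,-2.54,0],"angular":[0,0,6]}]'
python3 - <<'E'
from h import *
tq(); s=ctrl.read_state()
for a in range(-98,-110,-1):
    p,y=pose(a); print(a,plan(p,y,s))
E
```

```text
clock: 19.75
eef_pos: [541.1, -201.4, 43.2]
tool_rot: [3.135, 0.001, 1.431]
force: [7.9, -1.7, -3.6]
width: 0.1
clk 19.75 pos [ 541.1 -201.4   43.2] a -98.0 r,off [60.  21.4] Ft,Fr,Fz [ 8.02  0.6  -3.63] Mz [-0.274 -1.602  0.018]
-98 ([0.0, -0.45, 0.12], [0.4, 0.0, 0.0])
-99 ([-0.02, -0.55, 0.12], [0.4, 0.0, 1.0])
-100 ([-0.05, -0.66, 0.12], [0.4, 0.0, 2.0])
-101 ([-0.08, -0.76, 0.12], [0.4, 0.0, 3.0])
-102 ([-0.1, -0.87, 0.12], [0.4, 0.0, 4.0])
-103 ([-0.12, -0.98, 0.12], [0.4, 0.0, 5.0])
-104 ([-0.14, -1.08, 0.12], [0.4, 0.0, 6.0])
-105 ([-0.16, -1.19, 0.12], [0.4, 0.0, 7.0])
-106 ([-0.17, -1.3, 0.11], [0.4, 0.0, 8.0])
-107 ([-0.19, -1.41, 0.11], [0.4, 0.0, 9.0])
-108 ([-0.2, -1.51, 0.11], [0.4, 0.0, 10.0])
-109 ([-0.21, -1.62, 0.11], [0.4, 0.0, 11.0])
```

```bash
python3 -m creep '[{"hand":0,"travel":[-0.02,-0.55,0.1],"angular":[0.4,0,1]},{"hand":0,"travel":[-0.05,-0.66,0.1],"angular":[0.4,0,2]},{"hand":0,"travel":[-0.08,-0.76,0.1],"angular":[0.4,0,3]},{"hand":0,"travel":[-0.1,-0.87,0.1],"angular":[0.4,0,4]},{"hand":0,"travel":[-0.12,-0.98,0.1],"angular":[0.4,0,5]},{"hand":0,"travel":[-0.14,-1.08,0.1],"angular":[0.4,0,6]}]'
python3 - <<'E'
from h import *
tq(); s=ctrl.read_state()
for a in range(-104,-112,-1):
    p,y=pose(a); print(a,plan(p,y,s))
E
```

```text
clock: 20.35
eef_pos: [534.6, -202.4, 43.3]
tool_rot: [3.132, 0.001, 1.326]
force: [6.9, -1.7, -4.1]
width: -0.0
clk 20.35 pos [ 534.6 -202.4   43.3] a -104.0 r,off [59.9 21.5] Ft,Fr,Fz [ 7.1   0.01 -4.14] Mz [-0.353 -1.521  0.007]
-104 ([-0.01, -0.45, 0.12], [0.5, 0.0, -0.0])
-105 ([-0.03, -0.56, 0.12], [0.5, 0.0, 1.0])
-106 ([-0.06, -0.66, 0.12], [0.5, 0.0, 2.0])
-107 ([-0.09, -0.77, 0.12], [0.5, 0.0, 3.0])
-108 ([-0.11, -0.87, 0.12], [0.5, 0.0, 4.0])
-109 ([-0.13, -0.98, 0.12], [0.5, 0.0, 5.0])
-110 ([-0.15, -1.09, 0.12], [0.5, 0.0, 6.0])
-111 ([-0.17, -1.19, 0.11], [0.5, 0.0, 7.0])
```

```bash
python3 -m creep '[{"hand":0,"travel":[-0.03,-0.56,0.1],"angular":[0.5,0,1]},{"hand":0,"travel":[-0.06,-0.66,0.1],"angular":[0.5,0,2]},{"hand":0,"travel":[-0.09,-0.77,0.1],"angular":[0.5,0,3]},{"hand":0,"travel":[-0.11,-0.87,0.1],"angular":[0.5,0,4]},{"hand":0,"travel":[-0.13,-0.98,0.1],"angular":[0.5,0,5]}]'
python3 - <<'E'
from h import *
tq(); s=ctrl.read_state()
for a in (-110,-113):
    p,y=pose(a); print(a,plan(p,y,s))
E
```

```text
clock: 20.85
eef_pos: [529.1, -202.6, 43.3]
tool_rot: [3.132, 0.0, 1.239]
force: [7.1, -2.2, -5.4]
width: 0.3
clk 20.85 pos [ 529.1 -202.6   43.3] a -109.0 r,off [59.8 21.5] Ft,Fr,Fz [ 7.44 -0.28 -5.39] Mz [-0.498 -1.466  0.011]
-110 ([-0.04, -0.56, 0.12], [0.6, -0.0, 1.0])
-113 ([-0.12, -0.87, 0.12], [0.6, -0.0, 4.0])
```

```bash
python3 -m creep '[{"hand":0,"travel":[-0.03,-0.56,0.1],"angular":[0.5,0,1]},{"hand":0,"travel":[-0.06,-0.66,0.1],"angular":[0.5,0,2]},{"hand":0,"travel":[-0.09,-0.77,0.1],"angular":[0.5,0,3]},{"hand":0,"travel":[-0.11,-0.87,0.1],"angular":[0.5,0,4]}]'
python3 - <<'E'
from h import *
tq(); s=ctrl.read_state()
for a in (-114,-117):
    p,y=pose(a); print(a,plan(p,y,s))
E
```

```text
clock: 21.25
eef_pos: [524.6, -202.4, 43.3]
tool_rot: [3.131, -0.001, 1.168]
force: [6.9, -2.2, -4.7]
width: -0.1
clk 21.25 pos [ 524.6 -202.4   43.3] a -113.1 r,off [59.7 21.6] Ft,Fr,Fz [ 7.23 -0.67 -4.7 ] Mz [-0.54  -1.454  0.052]
-114 ([-0.05, -0.56, 0.12], [0.6, -0.1, 0.9])
-117 ([-0.13, -0.87, 0.12], [0.6, -0.1, 3.9])
```

```bash
python3 -m creep '[{"hand":0,"travel":[-0.05,-0.56,0.1],"angular":[0.6,0,1]},{"hand":0,"travel":[-0.08,-0.66,0.1],"angular":[0.6,0,2]},{"hand":0,"travel":[-0.1,-0.77,0.1],"angular":[0.6,0,3]},{"hand":0,"travel":[-0.13,-0.87,0.1],"angular":[0.6,0,4]}]'
python3 - <<'E'
from h import *
tq()
E
```

```text
clock: 21.65
eef_pos: [520.3, -202.0, 43.2]
tool_rot: [3.133, -0.002, 1.097]
force: [6.9, -3.2, -4.5]
width: 0.1
clk 21.65 pos [ 520.3 -202.    43.2] a -117.1 r,off [59.7 21.7] Ft,Fr,Fz [ 7.64 -0.28 -4.53] Mz [-0.632 -1.427  0.003]
```

```bash
python3 -m creep '[{"hand":0,"travel":[-0.05,-0.56,0.1],"angular":[0.6,0,1]},{"hand":0,"travel":[-0.08,-0.66,0.1],"angular":[0.6,0,2]},{"hand":0,"travel":[-0.1,-0.77,0.1],"angular":[0.6,0,3]}]'
python3 - <<'E'
from h import *
tq(); s=ctrl.read_state()
for a in (-121,-122,-123):
    p,y=pose(a); print(a,plan(p,y,s))
E
```

```text
clock: 21.95
eef_pos: [517.1, -201.4, 43.3]
tool_rot: [3.134, -0.003, 1.044]
force: [5.8, -2.9, -3.5]
width: 0.0
clk 21.95 pos [ 517.1 -201.4   43.3] a -120.2 r,off [59.5 21.8] Ft,Fr,Fz [ 6.51 -0.43 -3.55] Mz [-0.799 -1.372  0.018]
-121 ([-0.07, -0.56, 0.12], [0.4, -0.2, 0.8])
-122 ([-0.1, -0.67, 0.12], [0.4, -0.2, 1.8])
-123 ([-0.12, -0.77, 0.12], [0.4, -0.2, 2.8])
```

```bash
python3 -m creep '[{"hand":0,"travel":[-0.07,-0.56,0.1],"angular":[0.4,0,1]},{"hand":0,"travel":[-0.1,-0.66,0.1],"angular":[0.4,0,2]},{"hand":0,"travel":[-0.12,-0.77,0.1],"angular":[0.4,0,3]}]'
python3 - <<'E'
from h import *
tq(); print(np.hypot(*ctrl.read_state()["torque"][:2]))
E
```

```text
clock: 22.25
eef_pos: [513.8, -200.7, 43.3]
tool_rot: [3.132, -0.005, 0.99]
force: [7.3, -4.1, -4.0]
width: -0.2
clk 22.25 pos [ 513.8 -200.7   43.3] a -123.3 r,off [59.4 21.8] Ft,Fr,Fz [ 8.36 -0.58 -3.98] Mz [-0.789 -1.383 -0.002]
1.5926979831809984
```

```bash
python3 -m creep '[{"hand":0,"travel":[-0.07,-0.56,0.1],"angular":[0.4,0,1]},{"hand":0,"travel":[-0.1,-0.66,0.1],"angular":[0.4,0,2]},{"hand":0,"travel":[-0.12,-0.77,0.1],"angular":[0.4,0,3]}]'
python3 - <<'E'
from h import *
tq(); print(np.hypot(*ctrl.read_state()["torque"][:2]))
s=ctrl.read_state()
for a in (-127,-128,-129):
    p,y=pose(a); print(a,plan(p,y,s))
E
```

```text
clock: 22.55
eef_pos: [511.4, -200.2, 43.4]
tool_rot: [3.128, -0.007, 0.937]
force: [7.2, -4.1, -5.9]
width: 0.1
clk 22.55 pos [ 511.4 -200.2   43.4] a -126.3 r,off [59.2 22.7] Ft,Fr,Fz [ 8.22 -0.92 -5.89] Mz [-0.996 -1.633  0.031]
1.9128481060809188
-127 ([-0.1, -0.65, 0.13], [0.8, -0.4, 0.7])
-128 ([-0.12, -0.75, 0.13], [0.8, -0.4, 1.7])
-129 ([-0.15, -0.86, 0.13], [0.8, -0.4, 2.7])
```

```bash
python3 -m creep '[{"hand":0,"travel":[-0.1,-0.65,0.1],"angular":[0.6,0,0.7]},{"hand":0,"travel":[-0.12,-0.75,0.1],"angular":[0.6,0,1.7]}]'
python3 - <<'E'
from h import *
tq(); print(np.hypot(*ctrl.read_state()["torque"][:2]))
s=ctrl.read_state()
for a in (-128,-129,-130):
    p,y=pose(a); print(a,plan(p,y,s))
E
```

```text
clock: 22.75
eef_pos: [510.0, -199.8, 43.5]
tool_rot: [3.127, -0.01, 0.906]
force: [9.6, -5.8, -6.9]
width: 0.1
clk 22.75 pos [ 510.  -199.8   43.5] a -128.1 r,off [59.1 23.2] Ft,Fr,Fz [11.15 -1.37 -6.88] Mz [-1.16  -1.818  0.018]
2.1566220058769696
-128 ([-0.09, -0.61, 0.14], [0.9, -0.6, -0.1])
-129 ([-0.12, -0.71, 0.14], [0.9, -0.6, 0.9])
-130 ([-0.15, -0.82, 0.14], [0.8, -0.6, 1.9])
```

```bash
python3 -m creep '[{"hand":0,"travel":[-0.12,-0.71,0.1],"angular":[0.8,-0.3,0.9]},{"hand":0,"travel":[-0.14,-0.8,0.1],"angular":[0.8,-0.3,1.8]}]'
python3 - <<'E'
from h import *
tq(); print(np.hypot(*ctrl.read_state()["torque"][:2]))
s=ctrl.read_state()
for a in (-130,-131):
    p,y=pose(a); print(a,plan(p,y,s))
E
```

```text
clock: 22.95
eef_pos: [508.7, -199.4, 43.7]
tool_rot: [3.127, -0.008, 0.873]
force: [9.1, -6.2, -6.1]
width: 0.1
clk 22.95 pos [ 508.7 -199.4   43.7] a -130.0 r,off [58.8 23.9] Ft,Fr,Fz [10.9  -1.09 -6.1 ] Mz [-1.346 -2.02   0.019]
2.4276077440616963
-130 ([-0.12, -0.7, 0.16], [0.8, -0.5, 0.0])
-131 ([-0.15, -0.8, 0.15], [0.8, -0.5, 1.0])
```

```bash
python3 -m creep '[{"hand":0,"travel":[0,0.3,0],"angular":[0,0,0]},{"hand":0,"travel":[0,1,0],"angular":[0,0,0]},{"hand":0,"travel":[0,1.5,0],"angular":[0,0,0]},{"hand":0,"travel":[0,1.5,-3],"angular":[0,0,0]},{"hand":0,"travel":[0,1.5,-7],"angular":[0,0,0]},{"hand":0,"travel":[0,1.5,-11],"angular":[0,0,0]},{"hand":0,"travel":[0,1.5,-14],"angular":[0,0,0]},{"hand":0,"travel":[-5,1.5,-15],"angular":[0,0,0]},{"hand":0,"travel":[-9,1.5,-15],"angular":[0,0,0]},{"hand":0,"travel":[-13,1.5,-15],"angular":[0,0,0]},{"hand":0,"travel":[-13,1.5,-15],"angular":[0,0,0]}]'
python3 - <<'E'
from h import *
tq()
a=shot("top","t5.png",(265,140,425,240),4);b=shot("scene","s5.png",(220,140,400,260),4)
x=cv2.imread("pics/t5.png");y=cv2.resize(cv2.imread("pics/s5.png"),(300,200))
z=cv2.imread("pics/s5.png");z=cv2.resize(z[100:400,320:700],(507,400))
cv2.imwrite("pics/c5.png",np.hstack([x[:, :290],z]))
E
```

```text
clock: 24.05
eef_pos: [428.9, -313.7, 193.1]
tool_rot: [3.128, -0.004, 0.863]
force: [0.6, 0.2, -0.1]
width: -0.2
clk 24.05 pos [ 428.9 -313.7  193.1] a -130.5 r,off [197.3  38.1] Ft,Fr,Fz [ 0.31 -0.53 -0.14] Mz [-0.016  0.012  0.023]
```

View pics/c5.png

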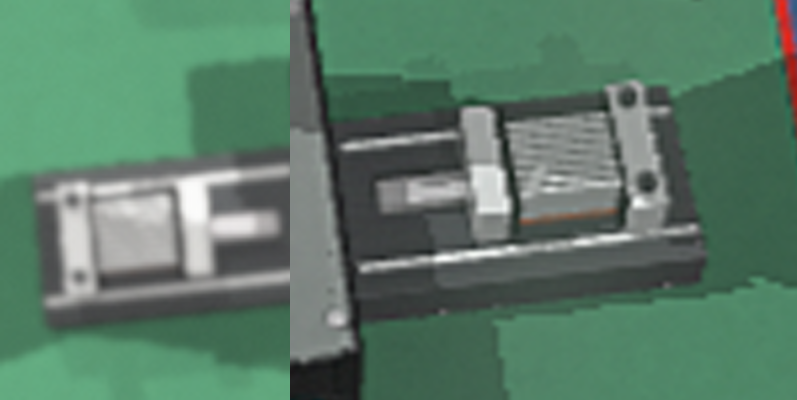

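```bash
python3 -c "
from cell import ctrl
print(ctrl.finish_job())"
```

```text
the job is handed in; nothing more can be done
None
```

The heat sink is clamped between jaw and stop, and I handed the job in at about 24 s. No verdict is reported.

- **Placing:** I took the grey, copper-footed sink from the mat and left the two pink look-alikes alone. I set it about midway between jaw and stop on the bed's middle line, long side along the holder. It touched down with about 9 N on the wrist.
- **Winding:** I pushed three spokes in turn with the shut fingers. Running free took about 7.4 N at roughly 60 mm from the axis. I stopped when the push had risen by about 3.6 to 4 N, inside the 2.5 to 5 N band and well below the 9 N limit. I then backed off and moved the arm clear.
- **Last checks:** The final top and scene pictures show the sink flat and square, with the jaw bearing on it and its far end at the stop. The wrist force is near zero with the arm away.
- **Uncertain:** The force readings scatter by about 0.7 N. I therefore judged the stiffening mainly by the steadier wrist moment, which rose from 1.57 to 2.43 N m. The two readings agree, but I did not push again after letting go to confirm the clamping.

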